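# Weigh out a portion of roast potatoes

## Task

The roast potatoes have just come out of the oven: with the serving scoop, shovel some of them out of the roasting tin and tip them into the pan of the kitchen scale until it shows a portion of 250 g to 500 g, the pointer between the long marks at a quarter and a half turn. The potatoes are hot, so touch them only with the scoop; spill none, be gentle with the coated tin and do not knock over the things standing about. Then lay the empty scoop flat on the bare worktop and let go.

Things in the scene. Friction and masses are not known exactly. Their poses are not given: they have to be found in the camera images.
- tin: open dark steel roasting tin on a cork mat, fixed: 286 x 142 mm outside, 280 x 136 inside, upright walls, rim 58 mm and flat inner floor 11 mm above the worktop. Origin on the worktop under its middle; x along its long side (roughly left-right for the robot), y along the short, z up. It stands left or right, the scale on the other side, the scoop between
- potato_0: roast potato, firm, irregular egg shape about 57 x 45 x 44 mm, flat on one side, 72 to 102 g (each differs), oily and slippery; origin at its centre; axes arbitrary. Six lie in the tin in three rows of two, starting about 65 mm clear of either end wall
- potato_1: roast potato, firm, irregular egg shape about 57 x 45 x 44 mm, flat on one side, 72 to 102 g (each differs), oily and slippery; origin at its centre; axes arbitrary. Six lie in the tin in three rows of two, starting about 65 mm clear of either end wall
- potato_2: roast potato, firm, irregular egg shape about 57 x 45 x 44 mm, flat on one side, 72 to 102 g (each differs), oily and slippery; origin at its centre; axes arbitrary. Six lie in the tin in three rows of two, starting about 65 mm clear of either end wall
- potato_3: roast potato, firm, irregular egg shape about 57 x 45 x 44 mm, flat on one side, 72 to 102 g (each differs), oily and slippery; origin at its centre; axes arbitrary. Six lie in the tin in three rows of two, starting about 65 mm clear of either end wall
- potato_4: roast potato, firm, irregular egg shape about 57 x 45 x 44 mm, flat on one side, 72 to 102 g (each differs), oily and slippery; origin at its centre; axes arbitrary. Six lie in the tin in three rows of two, starting about 65 mm clear of either end wall
- potato_5: roast potato, firm, irregular egg shape about 57 x 45 x 44 mm, flat on one side, 72 to 102 g (each differs), oily and slippery; origin at its centre; axes arbitrary. Six lie in the tin in three rows of two, starting about 65 mm clear of either end wall
- scoop: flat-bottomed steel scoop, 200 g, flat on the worktop, lip away from the robot: tray 105 mm long (x), 120 wide (y), floor 2.5 thick, front (+x) open, walls 42 high at the back, sides sloping to the lip; black grip 22 wide (y), 20 thick, rubber, from the back wall's top rising rearward (-x) at 35 degrees. Origin under the floor's middle, z up
- scoop_lip (a point): middle of the scoop's front lip, at the underside of the floor; 52.5 mm ahead (+x) of the scoop's origin; axes as the scoop's
- scoop_grip (a point): centre of the handle's grip, in the scoop's frame at x = -112 mm, z = +84 mm; the grip is 94 mm long along the handle; axes as the scoop's
- scale: white kitchen scale with a round steel pan on top, fixed: 176 mm wide, 200 mm deep, dial on its sloping front towards the robot. Origin on the worktop under the pan's axis; -x is the front, z up
- scale_pan: round open steel pan of the scale, inside radius 66 mm at its floor widening to 98 mm at the rim, 42 mm deep; rim 131 mm above the worktop when empty; it sinks 5 mm for 250 g. Origin at the middle of its underside, z up
- pan_floor (a point): middle of the pan's inner floor, 92 mm above the worktop when empty; axes as the scale's
- pointer (a joint): angle of the dial's pointer, rad: 0 straight up when empty, grows clockwise as seen by the robot in proportion to the load, 1.571 (pointing to the right, at a long mark) = 250 g; small marks are 50 g apart, a full turn is 1 kg
- mug_blue: spotted mug, 93 mm high, a bystander behind the scoop; origin under its middle
- pepper_mill: dark wooden pepper mill, 58 mm wide, 170 mm high, a bystander behind the scoop; origin under its middle
- spice_a: spice jar, 41 mm wide, 105 mm high, a bystander beside the pepper mill; origin under its middle
There are look-alikes about, which are no part of the job. Leave any turquoise look-alike of the potato_0 alone.

How it is judged:
On the way, in this order (a step that is already met when the one before it is completed fails the run):
1. the scoop, lifted clear of the tin and the worktop, carries at least one potato (height (world z) of scoop above 0.09 m and (contact force between scoop and potato_0 above 0.15 N or contact force between scoop and potato_1 above 0.15 N or contact force between scoop and potato_2 above 0.15 N or contact force between scoop and potato_3 above 0.15 N or contact force between scoop and potato_4 above 0.15 N or contact force between scoop and potato_5 above 0.15 N)), for 0.2 s.
2. the pointer shows 250 to 500 g with the scoop and the robot off the pan (value of joint pointer between 1.5 and 3.3 rad and contact force between each of scoop, the arm and scale_pan below 0.1 N), for 0.3 s.
At the end, for the whole second after the job is handed in: The pointer shows 250 to 500 g, with a little tolerance (1.50 to 3.30 rad), every potato lies in the scale's pan or in the tin, and the empty scoop lies flat on the worktop (tilt under 0.12 rad), at rest, touching neither tin nor pan (value of joint pointer between 1.5 and 3.3 rad and height (world z) of scoop below 0.012 m and angle between scoop's own z axis and vertical below 0.12 rad and linear speed of scoop below 0.02 m/s and contact force between scoop and scale_pan below 0.1 N and contact force between scoop and tin below 0.1 N and ((x of potato_0 in the frame of tin between -0.142 and 0.142 m and y of potato_0 in the frame of tin between -0.07 and 0.07 m and z of potato_0 in the frame of tin above 0.02 m) or (horizontal distance between potato_0 and pan_floor below 0.1 m and z of potato_0 in the frame of pan_floor above 0.01 m)) and ((x of potato_1 in the frame of tin between -0.142 and 0.142 m and y of potato_1 in the frame of tin between -0.07 and 0.07 m and z of potato_1 in the frame of tin above 0.02 m) or (horizontal distance between potato_1 and pan_floor below 0.1 m and z of potato_1 in the frame of pan_floor above 0.01 m)) and ((x of potato_2 in the frame of tin between -0.142 and 0.142 m and y of potato_2 in the frame of tin between -0.07 and 0.07 m and z of potato_2 in the frame of tin above 0.02 m) or (horizontal distance between potato_2 and pan_floor below 0.1 m and z of potato_2 in the frame of pan_floor above 0.01 m)) and ((x of potato_3 in the frame of tin between -0.142 and 0.142 m and y of potato_3 in the frame of tin between -0.07 and 0.07 m and z of potato_3 in the frame of tin above 0.02 m) or (horizontal distance between potato_3 and pan_floor below 0.1 m and z of potato_3 in the frame of pan_floor above 0.01 m)) and ((x of potato_4 in the frame of tin between -0.142 and 0.142 m and y of potato_4 in the frame of tin between -0.07 and 0.07 m and z of potato_4 in the frame of tin above 0.02 m) or (horizontal distance between potato_4 and pan_floor below 0.1 m and z of potato_4 in the frame of pan_floor above 0.01 m)) and ((x of potato_5 in the frame of tin between -0.142 and 0.142 m and y of potato_5 in the frame of tin between -0.07 and 0.07 m and z of potato_5 in the frame of tin above 0.02 m) or (horizontal distance between potato_5 and pan_floor below 0.1 m and z of potato_5 in the frame of pan_floor above 0.01 m))).
It fails at once if a potato is touched by the gripper (contact force between the arm and potato_0 above 0.5 N or contact force between the arm and potato_1 above 0.5 N or contact force between the arm and potato_2 above 0.5 N or contact force between the arm and potato_3 above 0.5 N or contact force between the arm and potato_4 above 0.5 N or contact force between the arm and potato_5 above 0.5 N).
It fails at once if the coated tin is rammed or pressed hard with the scoop (over 80 N) (contact force between scoop and tin above 80 N).
It fails at once if the mug, the pepper mill or the spice jar is knocked about (distance of any of mug_blue, pepper_mill, spice_a from where it was at the start of the episode above 0.03 m).
It also fails if it takes over 72 s, if anything falls off the work surface, if the arm or the gripper's body presses on something with over 40 N, if the wrist force passes 120 N, or if a joint passes its speed limit or range.

## Robot

A 7-joint arm with a two-finger parallel gripper is mounted at the origin on a cart in front of the work surface, level with it; the furniture and walls round the work are solid. World frame = base frame: x ahead of the robot, y to its left, z up, the work surface at z = 0. Lengths are in m, angles in rad, forces in N, time in s.
With the tool pointing down it reaches from about 0.4 to 0.9 m from the base axis. Payload 5.5 kg.
Tool frame: the origin (TCP) lies midway between the tips of the shut fingers; the grasp point (between the pads) lies 19 mm behind it (manip.grip_depth is the distance from the TCP to the grasp point, in m); z points along the fingers, y is the line along which they close (so a half turn about z gives the same grasp; the last joint's range is limited). The gripper opens to 92 mm and grips with 3 to 60 N. Pads are 19 mm wide; open, the fingers measure 130 mm over their backs; the gripper's body (75 mm by 190 mm) begins 47 mm behind the grasp point.
Start: joints at [1.503, 0.501, -0.427, 1.55, 0.221, 1.138, -0.21], TCP at [0.211, -0.615, 0.19] pointing down, gripper open.
Joint ranges: [-2.88, 2.88], [-0.31, 2.03], [-1.54, 1.56], [0.2, 2.42], [-1.41, 4.55], [0.19, 2.02], [-2.57, 2.57]. Speed limits (rad/s): [2.57, 2.57, 3.14, 3.14, 3.14, 3.14, 3.14].

## Interface

Orientations are given as a unit quaternion [x, y, z, w].
In Python, from bench import manip, effector, viewer gives the robot as it stands. Calls block until the motion is done:
- manip.move_pose(position, orientation): joint-space move of the TCP to a pose.
- manip.servo_line(position, ori=None, vel=0.15): straight line of the TCP; ori=None keeps the orientation; vel is the mean speed in m/s.
- manip.movej(angles): joint-space move.
- effector.open_jaws() and effector.close(f_grip=None): open the fingers fully, or close them until they stop; f_grip is the grip in N (None keeps the last).
- manip.sleep(seconds).
- manip.solve_ik(position, orientation): joint angles nearest the present ones, or None.
- viewer.get_image(name): name is "scene" or "side" or "wrist"; returns the picture (420x560x3 uint8, red, green, blue); there is no depth.
- viewer.get_calibration(name): a dict with "vfov" (degrees; the focal length in pixels is half the picture's height over the tangent of half this angle, whatever the lens; pixels are square), "cx", "cy" (the principal point, pixels), "eye" and "attitude" of the camera in the world. Camera axes: x right, y down, z forward; pixel columns grow to the right and rows downward; lengths in m; the calibration is good to about 2 mm. A picture is of the moment at which its call begins: read the wrist's pose just before it. get_calibration takes no time and is no camera call; for the wrist camera it gives the pose at the moment of the call.
A pose or a line that the arm cannot do raises manip.PlanningError and nothing moves.
- manip.hand_in(): hands the job in; it is judged then, once.
Readings, each from a call of its own:
- manip.current_clock(): time.
- manip.current_q(): joint angles.
- manip.current_joint_velocities(): joint speeds.
- manip.current_tau(): joint torques, N m.
- manip.current_tool_pos(): TCP position.
- manip.current_tcp_rot(): TCP orientation.
- manip.current_force(): force on the tool from outside, world axes, zero at the start.
- manip.current_wrist_torque(): the same for the moment, N m.
- manip.current_finger_gap(): finger opening in m.
- manip.current_gripper_force(): force on a finger pad.
Only numpy, scipy, OpenCV 4.12 (cv2) and the standard library are available. Lean on these libraries where they do the work, as an engineer would, in place of code of your own. Each camera call takes 0.05 s, during which the arm holds its last target. There are 200 camera calls.

## Working session

There is one attempt and no reset: what is moved stays moved. The work goes in short steps, each a Python script; the robot and the scene stay as the last script left them, time stands still between calls to the robot, and variables do not carry over. Pictures are saved under pics/ and viewed, at most 10 in all, crops included, and the job is handed in when it is done.

```bash
ls; mkdir -p pics
python3 - <<'E'
from bench import manip, effector, viewer
import cv2,numpy as np
for n in ("scene","side"):
    im=viewer.get_image(n); cv2.imwrite(f"pics/{n}0.png",im[:,:,::-1]); print(n,viewer.get_calibration(n))
print(manip.current_clock(),manip.current_tcp_rot(),manip.grip_depth)
E
```

```text
pics
scene {'vfov': 49.31414544809032, 'cx': 274.7363984716441, 'cy': 205.861233283389, 'eye': array([ 0.17923134, -0.8897071 ,  0.73887801]), 'attitude': array([ 0.85477072, -0.20662871,  0.10415647, -0.46456757])}
side {'vfov': 48.953923481744305, 'cx': 279.1021907086787, 'cy': 211.04627242786685, 'eye': array([-0.08658926,  0.48054374,  0.86623101]), 'attitude': array([-0.41129133,  0.81566103, -0.36103591,  0.1875889 ])}
0.1 [ 9.86348796e-01  1.64667174e-01 -1.17172070e-04 -8.72702428e-04] 0.0188
```

View pics/scene0.png

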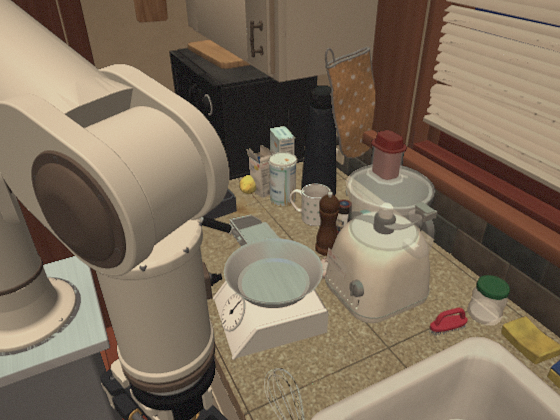

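View pics/side0.png

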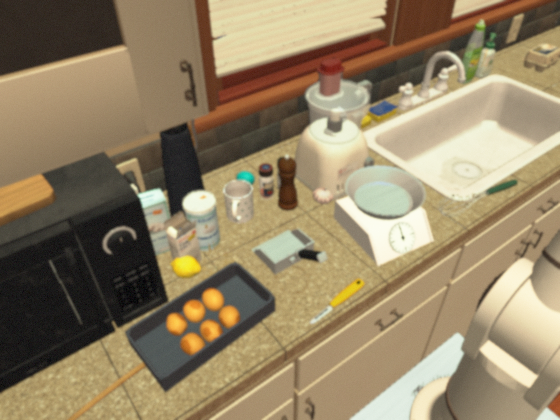

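The side view shows the tin (corners ≈(130,335), (245,265), (275,298), (165,380)) with six orange potatoes. The scoop is at (290,250) with its black grip at (313,255), and the scale pan is at (383,190).

Things that could be taken for the targets:
- **Potatoes:** the six orange ones at (176,323), (194,311), (213,299), (192,343), (210,330) and (229,316). The turquoise look-alike at (245,177) and the lemon at (186,266) are not wanted.
- **Scoop:** the steel tray at (285,248). The yellow-handled tool at (345,293) is not the scoop.

Next I'll check the choice in a close crop.

```bash
cat > h.py <<'E'
import numpy as np, cv2
from scipy.spatial.transform import Rotation as R
def ray(cal,uv):
    f=210/np.tan(np.radians(cal["vfov"])/2)
    d=np.c_[(np.atleast_2d(uv)-[cal["cx"],cal["cy"]])/f,np.ones(len(np.atleast_2d(uv)))]
    return R.from_quat(cal["attitude"]).apply(d)
def onplane(cal,uv,z):
    d=ray(cal,uv); e=cal["eye"]; return e+d*((z-e[2])/d[:,2])[:,None]
def proj(cal,P):
    f=210/np.tan(np.radians(cal["vfov"])/2)
    c=R.from_quat(cal["attitude"]).inv().apply(np.atleast_2d(P)-cal["eye"])
    return c[:,:2]/c[:,2:]*f+[cal["cx"],cal["cy"]]
E
python3 - <<'E'
from bench import viewer
from h import *
im=cv2.imread("pics/side0.png"); c=viewer.get_calibration("side")
hsv=cv2.cvtColor(im,cv2.COLOR_BGR2HSV)
m=cv2.inRange(hsv,(5,130,140),(22,255,255)); 
n,l,s,ce=cv2.connectedComponentsWithStats(m)
print([(s[i,4],ce[i].round()) for i in range(1,n) if s[i,4]>40])
P=np.array([(176,323),(194,311),(213,299),(192,343),(210,330),(229,316)],float)
print("pot",onplane(c,P,.036).round(3))
print("tin rim",onplane(c,[(130,335),(243,265),(275,299),(165,381)],.058).round(3))
print("scoop",onplane(c,[(253,250),(285,232),(313,247),(270,271)],.0).round(3), onplane(c,[(313,256)],.084))
print("pan",onplane(c,[(345,185),(383,165),(423,195),(385,213)],.131).round(3))
print("by",onplane(c,[(288,205),(238,217),(266,195)],0).round(3))
cr=im[150:400,110:450]; cv2.imwrite("pics/sidecrop.png",cv2.resize(cr,None,fx=2.35,fy=2.35,interpolation=cv2.INTER_CUBIC))
E
```

```text
[(np.int32(1324), array([432.,  36.])), (np.int32(1225), array([257.,  98.])), (np.int32(1380), array([ 23., 194.])), (np.int32(64), array([192., 270.])), (np.int32(133), array([348., 292.])), (np.int32(1118), array([211., 308.])), (np.int32(346), array([176., 323.])), (np.int32(351), array([210., 330.])), (np.int32(374), array([192., 343.])), (np.int32(470), array([107., 391.])), (np.int32(137), array([555., 405.]))]
pot [[0.506 0.327 0.036]
 [0.511 0.281 0.036]
 [0.514 0.232 0.036]
 [0.443 0.322 0.036]
 [0.448 0.277 0.036]
 [0.454 0.227 0.036]]
tin rim [[0.52  0.419 0.058]
 [0.541 0.133 0.058]
 [0.418 0.131 0.058]
 [0.388 0.405 0.058]]
scoop [[ 0.614  0.06   0.   ]
 [ 0.617 -0.045  0.   ]
 [ 0.53  -0.07   0.   ]
 [ 0.53   0.066  0.   ]] [[0.44826653 0.00105825 0.084     ]]
pan [[ 0.556 -0.189  0.131]
 [ 0.558 -0.328  0.131]
 [ 0.411 -0.316  0.131]
 [ 0.421 -0.194  0.131]]
by [[ 0.7   -0.118  0.   ]
 [ 0.743  0.023  0.   ]
 [ 0.774 -0.093 -0.   ]]
```

View pics/sidecrop.png

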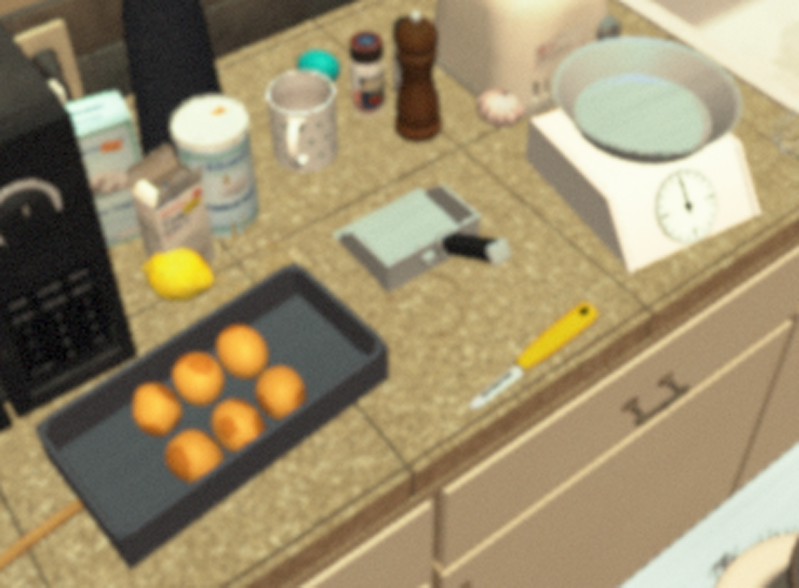

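The crop confirms the choice: the potatoes are the six orange ones in the tin, and the turquoise one behind the mug is left alone. The scoop's lip points away from the robot and its black grip ends at crop (500,248). Next are wrist views from above.

Run:
```python
from bench import manip, effector, viewer
from h import *
import json
p=manip.current_tool_pos(); 
manip.servo_line([p[0],p[1],.42],vel=.3)
out={}
for k,pos in (("w_scoop",[.47,-.03,.42]),("w_tin",[.40,.27,.42])):
    manip.move_pose(pos,[1,0,0,0])
    c=viewer.get_calibration("wrist"); im=viewer.get_image("wrist")
    cv2.imwrite(f"pics/{k}.png",im[:,:,::-1]); out[k]={a:np.asarray(b).tolist() for a,b in c.items()}
    print(k,out[k],manip.current_clock(),manip.current_q().round(2))
json.dump(out,open("cal.json","w"))
a,b=[cv2.imread(f"pics/{k}.png") for k in out]
cv2.imwrite("pics/wr.png",cv2.resize(np.vstack([a,b]),None,fx=.71,fy=.71,interpolation=cv2.INTER_AREA))
```

```text
w_scoop {'vfov': 60.53089469148121, 'cx': 283.74591664097017, 'cy': 209.64494303461768, 'eye': [0.5441692697418185, -0.03181275227170632, 0.6173261061549346], 'attitude': [-0.7000909476809972, 0.700689460243937, 0.09723166960764612, -0.09722627064478562]} 3.35 [ 1.24  0.09 -1.29  1.61  0.08  1.51 -1.63]
w_tin {'vfov': 60.53089469148121, 'cx': 283.74591664097017, 'cy': 209.64494303461768, 'eye': [0.4751538501359647, 0.26801952410284013, 0.6171661465999789], 'attitude': [-0.6998631912628092, 0.7009008646446233, 0.09704867146541671, -0.0975245959881594]} 4.575 [ 0.54  0.15 -1.32  1.58  0.15  1.52 -2.35]
```

View pics/wr.png

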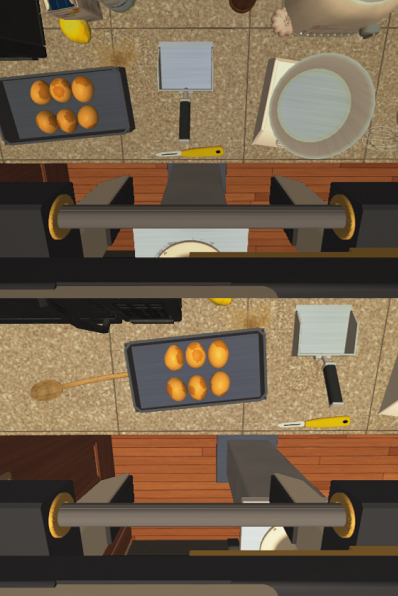

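Both wrist views show the scene well. In the scoop view (picture scaled ×0.71) the tray is at (186,66) with its grip at (184,115), and the pan is at (315,105). In the tin view the tin is at (196,370) with the potatoes in two lines of three. Next I'll measure these.

Run:
```python
from h import *
import json
C=json.load(open("cal.json"))
S=cv2.imread("pics/w_scoop.png");T=cv2.imread("pics/w_tin.png");cs,ct=C["w_scoop"],C["w_tin"]
def big(m,seed=None):
    n,l,s,ce=cv2.connectedComponentsWithStats(m)
    i=l[seed[1],seed[0]] if seed else 1+np.argmax(s[1:,4])
    return (l==i).astype(np.uint8)*255
hsv=cv2.cvtColor(T,cv2.COLOR_BGR2HSV)
o=cv2.inRange(hsv,(5,140,130),(22,255,255)); o[:,380:]=0;o[:,:200]=0;o[:50]=0;o[160:]=0
n,l,s,ce=cv2.connectedComponentsWithStats(o)
pot=[ce[i] for i in range(1,n) if s[i,4]>100]; print("pots",onplane(ct,np.array(pot),.033).round(3)[:,:2].tolist())
# tin: dark-ish mask union potatoes
m=cv2.inRange(hsv,(0,0,0),(180,255,98))|o
m=cv2.morphologyEx(m,cv2.MORPH_OPEN,np.ones((5,5)))
m[:,:160]=0;m[:,395:]=0;m[:42]=0;m[165:]=0;m=big(m)
cnt=max(cv2.findContours(m,cv2.RETR_EXTERNAL,cv2.CHAIN_APPROX_NONE)[0],key=len)[:,0].astype(float)
w=onplane(ct,cnt,.058)[:,:2].astype(np.float32); print("tin",cv2.minAreaRect(w),np.roll(cv2.boxPoints(cv2.minAreaRect(w)),0).tolist())
# scoop
v=T.copy(); cv2.polylines(v,[cnt.astype(np.int32)],1,(0,255,0),1)
h2=cv2.cvtColor(S,cv2.COLOR_BGR2HSV)
g=cv2.inRange(h2,(0,0,0),(180,255,60)); g[:,:240]=0;g[:,280:]=0;g[:120]=0;g[205:]=0; g=big(g)
q=np.argwhere(g)[:,::-1].astype(np.float32); 
print("grip px",q.min(0),q.max(0)); 
gc=max(cv2.findContours(g,cv2.RETR_EXTERNAL,cv2.CHAIN_APPROX_NONE)[0],key=len)
print("grip rect px",cv2.boxPoints(cv2.minAreaRect(gc)).tolist())
a=v[40:180,160:400];b=S[40:240,200:540].copy()
cv2.drawContours(b,[gc-np.array([200,40])],-1,(0,255,0),1)
cv2.imwrite("pics/m.png",cv2.resize(np.vstack([np.pad(a,((0,0),(0,100),(0,0))),b]),None,fx=1.75,fy=1.75,interpolation=cv2.INTER_CUBIC))
```

```text
pots [[0.519, 0.232], [0.516, 0.281], [0.51, 0.327], [0.457, 0.227], [0.448, 0.277], [0.444, 0.324]]
tin ((0.5122421383857727, 0.3557467460632324), (0.12128165364265442, 0.23233333230018616), 44.94136428833008) [[0.3872606158256531, 0.39513739943504333], [0.5513768792152405, 0.23068483173847198], [0.6372236609458923, 0.3163560926914215], [0.47310739755630493, 0.48080867528915405]]
grip px [253. 143.] [267. 195.]
grip rect px [[253.0, 143.0], [267.0, 143.0], [267.0, 195.0], [253.0, 195.0]]
```

View pics/m.png

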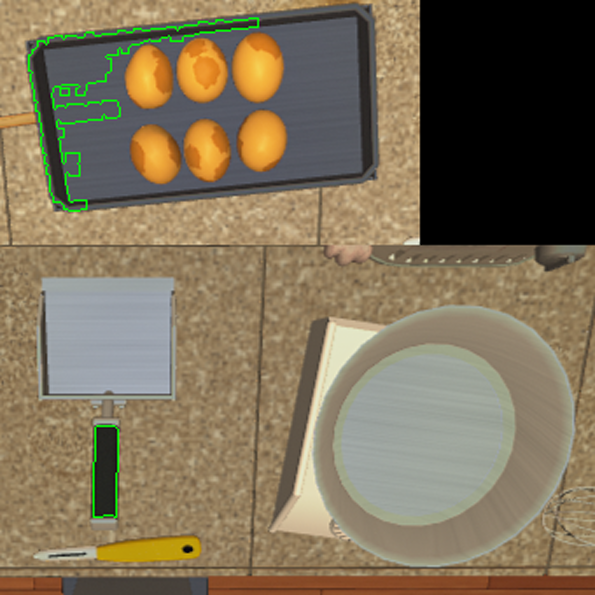

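Run:
```python
from h import *
import json
C=json.load(open("cal.json"));cs,ct=C["w_scoop"],C["w_tin"]
t=onplane(ct,[(175.4,65.7),(372,43.4),(375.4,141.7),(191.4,160.6)],.058)[:,:2]
print("tin",t.round(4).tolist(),t.mean(0),[np.linalg.norm(t[i]-t[(i+1)%4]).round(3) for i in range(4)])
for i,j in((0,1),(3,2)):print("ang",np.degrees(np.arctan2(*(t[i]-t[j])[::-1])))
A=lambda u:np.array([(x/1.75+200,(y-245)/1.75+40) for x,y in u])
l=onplane(cs,A([(42,279),(173,279)]),.001)[:,:2];b=onplane(cs,A([(40,398),(174,398)]),.042)[:,:2]
print("lip",l,"back",b)
g=onplane(cs,A([(92,427),(117,424),(118,516),(93,519)]),.084+.012)
print("grip",g.mean(0),onplane(cs,A([(105,425),(105,517)]),.096))
p=onplane(cs,A([(313,436),(574,436),(443,306),(443,566)]),.131)[:,:2];print("pan",p)
p=onplane(cs,A([(334,436),(515,436),(423,345),(423,525)]),.092)[:,:2];print("floor",p,p.mean(0))
```

```text
tin [[0.534, 0.4246], [0.5634, 0.1414], [0.4248, 0.1271], [0.3962, 0.4112]] [0.47959054 0.27605147] [np.float64(0.285), np.float64(0.139), np.float64(0.286), np.float64(0.138)]
ang 95.92163914423003
ang 95.74360680453837
lip [[ 0.61828415  0.06316202]
 [ 0.61818568 -0.05599664]] back [[ 0.51472522  0.06317069]
 [ 0.51462424 -0.05632503]]
grip [0.45683575 0.00287105 0.096     ] [[0.49590149 0.00213765 0.096     ]
 [0.41861262 0.00359171 0.096     ]]
pan [[ 0.49068533 -0.15933946]
 [ 0.49051507 -0.3593146 ]
 [ 0.5842005  -0.24701957]
 [ 0.38594043 -0.27227259]]
floor [[ 0.48638149 -0.18694576]
 [ 0.48625395 -0.33674605]
 [ 0.55823219 -0.25206549]
 [ 0.41033752 -0.26962408]] [ 0.48530129 -0.26134534]
```

The measurements match the given sizes: tin 285×139, pan radius 100, and lip to back edge 104. Next I'll check reachability of the planned waypoints.

```bash
cat >> h.py <<'E'
TIN=np.array([.4796,.2761]); TYAW=np.radians(95.83); PAN=np.array([.4865,-.2605]); LIP0=np.array([.6183,.0035,0])
S=.010; c35,s35=np.cos(np.radians(35)),np.sin(np.radians(35))
G=np.array([-.112+S*c35,0,.084-S*s35])      # grasp point, scoop frame
TCPs=G-np.array([0,0,.0188])                # TCP in scoop frame, tool straight down on it
def tool(lip,yaw,pitch,flip=False):
    """tool pose holding the scoop with its lip point at lip; pitch>0 = lip down (rad)"""
    r=R.from_euler("ZY",[yaw,pitch])
    p=np.asarray(lip,float)+r.apply(TCPs-[.0525,0,0])
    return p,(r*R.from_quat([0,1,0,0] if flip else [1,0,0,0])).as_quat()
u=np.array([np.cos(TYAW),np.sin(TYAW)])
def tl(d,z):  # lip point: d from near inner end wall
    return np.r_[TIN+u*(d-.140),z]
E
python3 - <<'E'
from bench import manip
from h import *
d=np.radians
W={"grasp":(LIP0,0,0),"above tin":(tl(.06,.1),TYAW,d(35)),"enter":(tl(.055,.014),TYAW,d(35)),"mid":(tl(.14,.013),TYAW,d(8)),"end":(tl(.235,.013),TYAW,d(5)),"lift":(tl(.215,.25),TYAW,d(-15))}
for nm,yw in(("+y",90),("-y",-90),("+x",0),("-60",-60),("-45",-45),("-30",-30)):
    e=np.array([np.cos(d(yw)),np.sin(d(yw)),0])
    for off,z,p in((-.05,.17,-15),(-.03,.15,50),(-.02,.15,65)):
        W[f"pan{nm} {p}"]=(np.r_[PAN,z]+e*off,d(yw),d(p))
for k,v in W.items():
    for f in(0,1):
        q=manip.solve_ik(*tool(*v,f)); print(k,f,None if q is None else np.round(q,2).tolist())
E
```

```text
grasp 0 [0.76, 0.54, -1.0, 2.1, 0.62, 0.83, -2.19]
grasp 1 [0.94, 0.75, -1.3, 2.1, 0.89, 1.02, 0.73]
above tin 0 [0.26, 0.85, -1.42, 1.74, 1.07, 1.93, -1.23]
above tin 1 [0.22, 0.75, -1.3, 1.74, 0.99, 1.83, 1.97]
enter 0 [0.22, 0.92, -1.31, 1.82, 1.13, 1.81, -1.3]
enter 1 [0.22, 0.92, -1.3, 1.82, 1.12, 1.8, 1.84]
mid 0 [0.49, 0.73, -1.23, 1.94, 0.88, 1.19, -1.02]
mid 1 [0.52, 0.8, -1.3, 1.94, 0.94, 1.25, 2.08]
end 0 [0.33, 0.77, -1.21, 1.89, 0.87, 1.17, -1.13]
end 1 [0.37, 0.85, -1.3, 1.89, 0.95, 1.25, 1.96]
lift 0 [0.85, 0.45, -1.37, 1.81, 0.22, 1.14, -0.45]
lift 1 None
pan+y -15 0 [1.02, 0.7, -0.32, 1.25, 0.01, 1.4, 0.75]
pan+y -15 1 [1.22, 0.77, -0.68, 1.24, 0.25, 1.43, -2.54]
pan+y 50 0 [1.07, 0.57, -1.35, 1.96, 1.35, 1.65, -0.68]
pan+y 50 1 [1.04, 0.52, -1.29, 1.96, 1.31, 1.6, 2.48]
pan+y 65 0 [0.78, 0.74, -1.3, 2.02, 1.49, 2.01, -0.94]
pan+y 65 1 [0.78, 0.74, -1.3, 2.02, 1.49, 2.01, 2.2]
pan-y -15 0 [0.84, 0.51, -1.29, 1.94, 0.76, 1.28, 2.39]
pan-y -15 1 [0.87, 0.56, -1.36, 1.94, 0.81, 1.33, -0.79]
pan-y 50 0 [1.17, 0.64, -0.65, 1.47, -0.36, 1.63, -2.55]
pan-y 50 1 [0.91, 0.56,
[... 204 characters left out ...]
n+x -15 1 [0.18, -0.23, 0.66, 2.36, -0.07, 0.79, 2.45]
pan+x 50 0 [0.18, 0.69, 0.24, 1.28, 0.19, 2.0, -1.14]
pan+x 50 1 [0.18, 0.69, 0.24, 1.28, 0.19, 2.0, 2.0]
pan+x 65 0 None
pan+x 65 1 None
pan-60 -15 0 None
pan-60 -15 1 [0.77, -0.13, -0.83, 2.28, 0.19, 0.83, 0.34]
pan-60 50 0 [1.18, 0.92, -1.1, 1.26, 0.1, 1.94, -2.55]
pan-60 50 1 [0.84, 0.7, -0.38, 1.28, -0.22, 1.95, 0.97]
pan-60 65 0 None
pan-60 65 1 None
pan-45 -15 0 [0.55, -0.27, -0.43, 2.41, 0.07, 0.77, -2.28]
pan-45 -15 1 [0.73, -0.28, -0.58, 2.4, 0.0, 0.77, 0.94]
pan-45 50 0 None
pan-45 50 1 None
pan-45 65 0 None
pan-45 65 1 None
pan-30 -15 0 None
pan-30 -15 1 None
pan-30 50 0 None
pan-30 50 1 None
pan-30 65 0 None
pan-30 65 1 None
```

Run:
```python
from bench import manip, effector, viewer
from h import *
p,q=tool(LIP0,0,0); print(p)
effector.open_jaws()
manip.move_pose(p+[0,0,.12],q)
manip.servo_line(p,ori=q,vel=.12)
effector.close(60); print("gap",manip.current_finger_gap(),manip.current_gripper_force(),manip.current_force())
manip.servo_line(p+[0,0,.15],vel=.12)
print(manip.current_tool_pos(),manip.current_force(),manip.current_wrist_torque(),manip.current_q().round(2),manip.current_clock())
im=viewer.get_image("wrist"); im2=viewer.get_image("side")
cv2.imwrite("pics/held.png",np.vstack([cv2.resize(im[:210],None,fx=1,fy=1),im2[100:400]])[:,:,::-1])
```

```text
[0.46199152 0.0035     0.05946424]
gap 0.0010327322708182582 0.12049140241288114 [-0.60058326 -0.31667929  0.17512069]
[0.46140728 0.00343651 0.2088114 ] [-1.02445404  0.92787584 -0.12259817] [0.01009137 0.01095664 0.02811193] [ 0.92  0.26 -1.12  1.97  0.26  1.08 -1.88] 10.15
```

View pics/held.png

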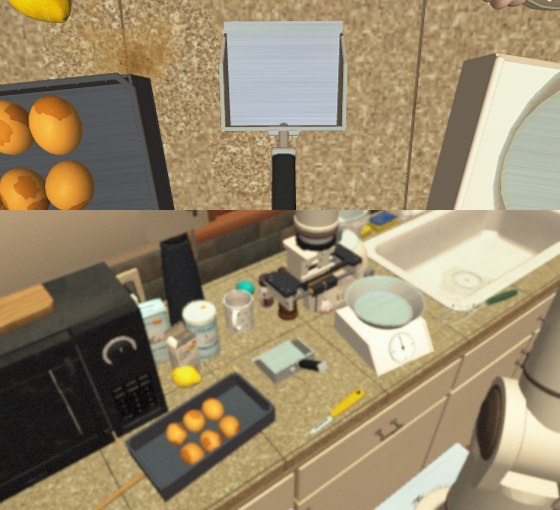

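The fingers closed on air, and the scoop looks undisturbed. I'll go down again with the jaws open and look before closing.

Run:
```python
from bench import manip, effector, viewer
from h import *
effector.open_jaws(); print("open",manip.current_finger_gap())
c=viewer.get_calibration("wrist"); print("lip",onplane(c,[(224,22),(343,22)],.001).round(4),"back",onplane(c,[(220,129),(347,129)],.042).round(4))
p,q=tool(LIP0,0,0)
manip.servo_line(p,ori=q,vel=.12)
print(manip.current_tool_pos(),R.from_quat(manip.current_tcp_rot()).as_matrix().round(3).tolist(),manip.current_finger_gap(),manip.current_force())
im=viewer.get_image("wrist"); im2=viewer.get_image("side")
cs=viewer.get_calibration("side"); print("tcp in side px",proj(cs,[manip.current_tool_pos()]),proj(viewer.get_calibration("wrist"),[manip.current_tool_pos()]))
z=cv2.resize(im2[180:320,200:400],(560,392),interpolation=cv2.INTER_CUBIC)
cv2.imwrite("pics/low.png",cv2.resize(np.vstack([im,z]),None,fx=.73,fy=.73)[:,:,::-1])
```

```text
open 0.09192641598405267
lip [[ 0.6202  0.064   0.001 ]
 [ 0.6204 -0.0575  0.001 ]] back [[ 0.5157  0.066   0.042 ]
 [ 0.5158 -0.0598  0.042 ]]
[0.46263549 0.00353252 0.06006064] [[1.0, -0.0, 0.001], [-0.0, -1.0, -0.0], [0.001, 0.0, -1.0]] 0.09162201741573707 [-0.27463269 -1.16687247 -0.22944531]
tcp in side px [[307.92887002 259.71935134]] [[282.7879633 239.5927932]]
```

View pics/low.png

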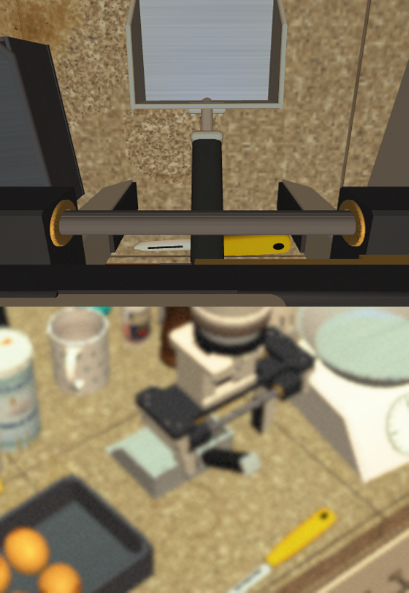

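Run:
```python
from bench import manip, viewer
from h import *
import json
cs=json.load(open("cal.json"))["w_scoop"]; c=viewer.get_calibration("wrist"); p=manip.current_tool_pos()
print(c["eye"]-p, p)
ch=dict(c); ch["eye"]=c["eye"]+np.array([0.46140728,0.00343651,0.2088114])-p
def tri(obs):
    A=[];b=[]
    for k,px in obs:
        d=ray(k,px)[0]; d/=np.linalg.norm(d); M=np.eye(3)-np.outer(d,d); A.append(M); b.append(M@np.asarray(k["eye"]))
    return np.linalg.lstsq(np.vstack(A),np.hstack(b),rcond=None)[0]
f=[(cs,(260,142.9)),(ch,(284,153)),(c,(283.6,190))]
print("grip front top",tri(f),tri(f[:2]),tri(f[1:]))
f=[(cs,(261,127.4)),(ch,(284,129)),(c,(284,146))]
print("back wall top mid",tri(f))
f=[(cs,(222.9,127.4)),(ch,(220,129)),(c,(180,146))]
print("back wall L",tri(f))
print("fingertip planes:",onplane(c,[(135/.73,183/.73),(278/.73,183/.73)],p[2]))
```

```text
[ 0.0737776  -0.00034801  0.19743126] [0.46262138 0.00333831 0.06009425]
grip front top [0.4945172  0.00306549 0.07117527] [0.49510889 0.0029473  0.07768185] [0.49597668 0.0027309  0.07681719]
back wall top mid [0.51583191 0.00271095 0.0539799 ]
back wall L [0.51501992 0.06434393 0.042292  ]
fingertip planes: [[ 0.4556466   0.06095136  0.06009425]
 [ 0.45569783 -0.05440627  0.06009425]]
```

Run:
```python
from bench import manip, effector, viewer
from h import *
print(manip.current_tool_pos(),manip.current_finger_gap())
effector.close(25)
for i in range(3):
    print(manip.current_finger_gap(),manip.current_gripper_force(),manip.current_tool_pos(),manip.current_force().round(2)); manip.sleep(.1)
im=viewer.get_image("wrist"); im2=viewer.get_image("side")
z=cv2.resize(im2[180:320,200:400],(560,392),interpolation=cv2.INTER_CUBIC)
cv2.imwrite("pics/shut.png",cv2.resize(np.vstack([im,z]),None,fx=.73,fy=.73)[:,:,::-1])
```

```text
[0.46262138 0.00333831 0.06009425] 0.0916158210282205
0.0002119852715501846 0.121765359363053 [0.46199877 0.00350221 0.05946228] [ 0.71 -0.54  0.63]
0.0008004734319703411 0.12097918923245743 [0.46203698 0.00350197 0.05948116] [-0.66  0.47 -0.9 ]
0.0003868168617811459 0.12048407719703391 [0.46200344 0.00347228 0.05946576] [-0.32  0.27 -0.33]
```

View pics/shut.png

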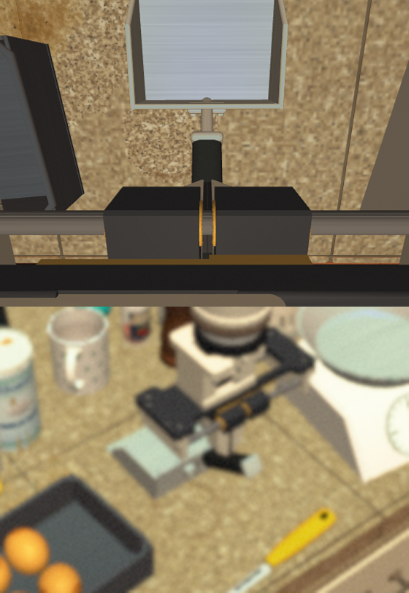

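Run:
```python
from bench import manip, viewer
from h import *
c=viewer.get_calibration("wrist"); s=viewer.get_calibration("side"); k=viewer.get_calibration("scene"); p=np.array([.4626,.0035,.0601])
for z in (0,.02,.04,.08,.1):
  print(z,"wrist/.73 scaled closed inner, open +-:",[(proj(c,p+[dx,dy,z])[0]*.73).round() .tolist() for dx in(-.01,.01) for dy in(0,.046,.065)],"side crop",[((proj(s,p+[0,dy,z])[0]-[200,180])*2.8*.73+[0,306.6]).round().tolist() for dy in(.046,-.046,0)])
print("scene",proj(k,p))
```

```text
0 wrist/.73 scaled closed inner, open +-: [[206.0, 186.0], [149.0, 186.0], [126.0, 186.0], [206.0, 163.0], [148.0, 162.0], [124.0, 162.0]] side crop [[189.0, 488.0], [251.0, 452.0], [221.0, 470.0]]
0.02 wrist/.73 scaled closed inner, open +-: [[206.0, 197.0], [144.0, 197.0], [118.0, 197.0], [206.0, 171.0], [142.0, 171.0], [115.0, 171.0]] side crop [[189.0, 476.0], [252.0, 440.0], [221.0, 458.0]]
0.04 wrist/.73 scaled closed inner, open +-: [[206.0, 210.0], [137.0, 210.0], [108.0, 210.0], [206.0, 182.0], [134.0, 182.0], [105.0, 182.0]] side crop [[189.0, 464.0], [253.0, 428.0], [222.0, 445.0]]
0.08 wrist/.73 scaled closed inner, open +-: [[206.0, 247.0], [116.0, 247.0], [80.0, 247.0], [206.0, 212.0], [113.0, 212.0], [74.0, 212.0]] side crop [[189.0, 438.0], [255.0, 402.0], [223.0, 420.0]]
0.1 wrist/.73 scaled closed inner, open +-: [[206.0, 275.0], [101.0, 275.0], [58.0, 275.0], [206.0, 236.0], [96.0, 236.0], [51.0, 236.0]] side crop [[190.0, 425.0], [256.0, 389.0], [224.0, 407.0]]
scene [[219.09793551 231.4865146 ]]
```

The two views agree on something odd. The visible finger ends are about 40 mm short of the reported TCP: wrist (135,183) and side (190,465) both fit z ≈ 0.10 instead of 0.06. That explains closing above the handle. I'll measure it by gentle touch, lowering the shut fingers onto bare worktop beside the scoop.

Run:
```python
from bench import manip, effector, viewer
from h import *
effector.close(10)
p=np.array(manip.current_tool_pos())
manip.servo_line([.462,.0035,.12],vel=.2); 
P=np.array([.50,-.095,.06]); q=[1,0,0,0]
manip.servo_line([.50,-.095,.12],vel=.2); manip.servo_line(P,vel=.15)
f0=np.array(manip.current_force()); 
z=.06
while z>-.06:
    z-=.003 if z<-.015 else .015
    manip.servo_line([P[0],P[1],z],vel=.04)
    f=np.mean([manip.current_force() for _ in range(4)],0)-f0
    if abs(f[2])>3: break
print(z,manip.current_tool_pos(),f,manip.current_clock())
manip.servo_line([.50,-.095,.12],vel=.2); print(manip.current_clock())
```

```text
0.015 [ 0.49951196 -0.09613856  0.0148665 ] [-2.87956141 -3.42583964  3.85545262] 18.5167
19.1917
```

Run:
```python
from bench import manip, effector, viewer
from h import *
manip.servo_line([.462,.0035,.12],vel=.2); effector.open_jaws()
manip.servo_line([.462,.0035,.06],vel=.2); manip.sleep(.2)
f0=np.mean([manip.current_force() for _ in range(5)],0)
for z in(.05,.04,.034,.028,.022):
    manip.servo_line([.462,.0035,z],vel=.08)
    f=np.mean([manip.current_force() for _ in range(5)],0)-f0
    print(z,f.round(1))
    if abs(f[2])>4: break
effector.close(60); manip.sleep(.2)
print(manip.current_finger_gap(),manip.current_gripper_force(),manip.current_tool_pos(),np.array(manip.current_force()).round(1),manip.current_clock())
```

```text
0.05 [-0.1  0.1 -0.6]
0.04 [-0.6  0.5 -1.3]
0.034 [-0.2 -0.2 -1.2]
0.028 [-0.4  0.7 -1.6]
0.022 [ 0.4  0.6 -0.4]
0.021567044078639876 59.98574495315552 [0.46194649 0.00356297 0.02198689] [ 0.4  0.2 -0. ] 24.5667
```

Grasped: gap 21.6 mm at 60 N. I'll use the measured hand-to-scoop offset. Next I'll lift, check that the reported TCP frame is rigid with the hand when tilted, and check IK for the rest.

```bash
cat >> h.py <<'E'
TCPs=np.array([.4619-.5665,0,.022])
E
python3 - <<'E'
from bench import manip, effector, viewer
from h import *
d=np.radians
manip.servo_line([.462,.0035,.15],vel=.2)
W={"above":(tl(.058,.12),TYAW,d(35)),"enter":(tl(.056,.014),TYAW,d(35)),"mid":(tl(.14,.013),TYAW,d(8)),"end":(tl(.235,.013),TYAW,d(5)),"lift":(tl(.215,.2),TYAW,d(-15))}
e=np.array([0,1,0])
for off,z,p in((-.05,.17,-15),(-.04,.16,50),(-.03,.16,65)): W[f"pan {p}"]=(np.r_[PAN,z]+e*off,d(90),d(p))
for k,v in W.items():
    q=manip.solve_ik(*tool(*v)); print(k,None if q is None else np.round(q,2).tolist())
manip.move_pose(*tool(*W["above"]))
p=manip.current_tool_pos(); c=viewer.get_calibration("wrist"); r=R.from_quat(manip.current_tcp_rot())
print("eye-tcp tool frame",r.inv().apply(c["eye"]-p), "down ref",R.from_quat([1,0,0,0]).inv().apply([.0738,-.0003,.1974]))
print(manip.current_finger_gap(),manip.current_clock(),manip.current_q().round(2),tool(*W["above"])[0]-p)
im=viewer.get_image("wrist"); cv2.imwrite("pics/above_w.png",im[:,:,::-1]); im=viewer.get_image("side"); cv2.imwrite("pics/above_s.png",im[:,:,::-1])
E
```

```text
above [0.25, 0.69, -1.23, 1.78, 0.97, 1.74, -1.12]
enter [0.18, 0.82, -1.12, 1.86, 1.07, 1.62, -1.25]
mid [0.48, 0.8, -1.2, 1.96, 0.96, 1.16, -1.07]
end [0.32, 0.83, -1.18, 1.91, 0.94, 1.14, -1.18]
lift [0.81, 0.71, -1.44, 1.91, 0.54, 1.05, -0.71]
pan -15 [1.44, 1.02, -1.22, 1.28, 0.69, 1.52, 0.32]
pan 50 [1.03, 0.47, -1.14, 1.96, 1.31, 1.46, -0.62]
pan 65 [0.7, 0.54, -1.01, 2.03, 1.42, 1.72, -0.88]
eye-tcp tool frame [ 0.07143108  0.00068397 -0.19657552] down ref [ 0.0738  0.0003 -0.1974]
0.021578408141877878 26.1917 [ 0.25  0.69 -1.23  1.78  0.97  1.74 -1.13] [0.00066313 0.00055985 0.00175799]
```

Run:
```python
from bench import manip, viewer
from h import *
w=cv2.imread("pics/above_w.png"); s=cv2.imread("pics/above_s.png")
c=viewer.get_calibration("wrist"); cs=viewer.get_calibration("side")
r=R.from_quat(manip.current_tcp_rot())*R.from_quat([1,0,0,0]).inv(); p=np.array(manip.current_tool_pos())
pts=np.array([[.0525,.06,0],[.0525,-.06,0],[-.0525,.06,.042],[-.0525,-.06,.042]])
W=p+r.apply(pts-TCPs)
for im,cc in((w,c),(s,cs)):
    for x in proj(cc,W): cv2.circle(im,tuple(int(round(v)) for v in x),3,(0,0,255),1)
cv2.imwrite("pics/above.png",np.hstack([cv2.resize(w,(400,300)),cv2.resize(s[180:390,100:380],(400,300))]))
```

```text
(no output)
```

View pics/above.png

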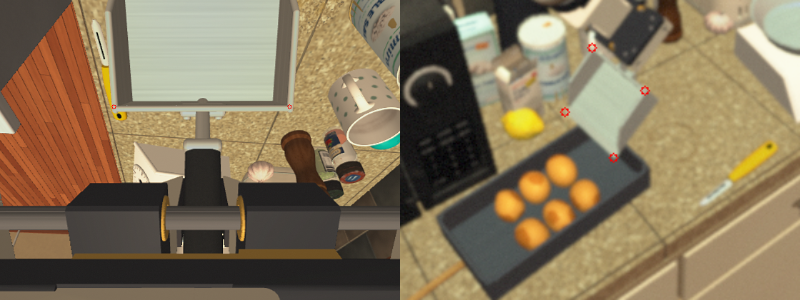

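The predicted corners (red) land on the real back-wall corners in both views, so the pose model is good. Next: enter, shovel, tilt back and weigh.

Run:
```python
from bench import manip, effector, viewer
from h import *
d=np.radians
def go(dd,z,p,v):
    manip.servo_line(*[tool(tl(dd,z),TYAW,d(p))[0]],ori=tool(tl(dd,z),TYAW,d(p))[1],vel=v)
    print(dd,z,p,"F",(np.mean([manip.current_force() for _ in range(4)],0)-f0).round(1),"t",round(manip.current_clock(),1),"gap",round(manip.current_finger_gap(),4))
f0=np.zeros(3); f0=np.mean([manip.current_force() for _ in range(8)],0); print("base",f0)
go(.056,.03,35,.15); go(.056,.0145,35,.06)
go(.11,.0145,33,.07); go(.15,.014,8,.08)
go(.20,.0135,5,.06); go(.232,.0135,4,.05)
cv2.imwrite("pics/s1.png",viewer.get_image("side")[:,:,::-1])
go(.230,.035,-12,.08)
cv2.imwrite("pics/s2.png",viewer.get_image("side")[:,:,::-1])
im=viewer.get_image("wrist")
cv2.imwrite("pics/s2w.png",im[:,:,::-1])
```

```text
base [-0.28439536 -0.11839694 -2.23370501]
0.056 0.03 35 F [ 0.3  0.8 -0.1] t 27.0 gap 0.0215
0.056 0.0145 35 F [-0.5  1.1 13. ] t 27.4 gap 0.0218
0.11 0.0145 33 F [ 0.3 -0.9 -1.8] t 28.3 gap 0.0214
0.15 0.014 8 F [-0.2 -0.5 -1.3] t 29.2 gap 0.0212
0.2 0.0135 5 F [ 0.1  0.5 -1.2] t 30.2 gap 0.0219
0.232 0.0135 4 F [-0.4  0.3 -2.8] t 31.0 gap 0.0217
0.23 0.035 -12 F [ 0.8  1.1 -3.6] t 31.5 gap 0.0218
```

Fz fell by 3.6 N, or about 370 g on the scoop, which suggests four potatoes. I'll check the picture.

Run:
```python
import cv2,numpy as np
w=cv2.imread("pics/s2w.png"); s=cv2.imread("pics/s2.png"); 
cv2.imwrite("pics/s2v.png",np.hstack([cv2.resize(w,(400,300)),cv2.resize(s[180:390,100:380],(400,300))]))
```

```text
(no output)
```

View pics/s2v.png

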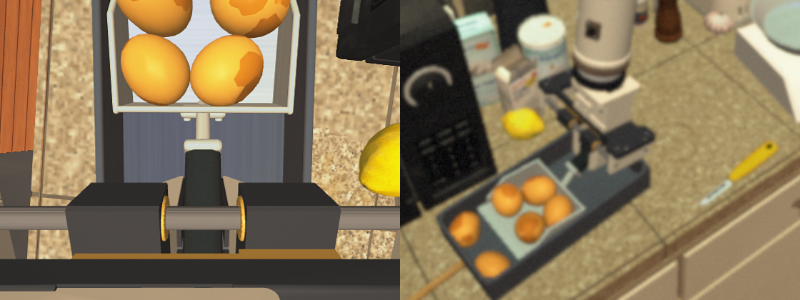

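The picture shows four potatoes in the scoop and two left in the tin. I'll carry them over and tip.

Run:
```python
from bench import manip, effector, viewer
from h import *
d=np.radians; e=np.array([0,1,0])
def line(l,y,p,v):
    a,b=tool(l,y,d(p)); manip.servo_line(a,ori=b,vel=v)
    print(p,"F",(np.mean([manip.current_force() for _ in range(4)],0)).round(1),"t",round(manip.current_clock(),1),manip.current_q().round(2).tolist(),flush=True)
try:
    line(tl(.222,.10),TYAW,-14,.12); line(tl(.21,.21),TYAW,-14,.15)
    line(np.r_[PAN,.20]-.05*e,d(90),-14,.18)
    line(np.r_[PAN,.17]-.05*e,d(90),-10,.10)
except Exception as x: print(type(x),x,manip.current_tool_pos())
```

```text
-14 F [ 0.2  0.1 -5.6] t 32.2 [0.74, 1.01, -1.48, 1.99, 0.93, 1.07, -0.99]
-14 F [ 0.  -0.1 -5.6] t 33.1 [0.83, 0.75, -1.52, 1.9, 0.61, 1.12, -0.77]
-14 F [ 0.8  0.4 -5. ] t 36.9 [1.46, 1.04, -1.33, 1.27, 0.76, 1.59, 0.27]
-10 F [-0.2  0.5 -5.6] t 37.3 [1.46, 1.02, -1.32, 1.34, 0.8, 1.52, 0.23]
```

Run:
```python
from bench import manip, effector, viewer
from h import *
d=np.radians; e=np.array([0,1,0])
def line(off,z,p,v):
    a,b=tool(np.r_[PAN,z]-off*e,d(90),d(p)); manip.servo_line(a,ori=b,vel=v)
    print(p,"F",(np.mean([manip.current_force() for _ in range(4)],0)).round(1),"t",round(manip.current_clock(),1),flush=True)
try:
    line(.05,.155,8,.08); line(.05,.15,22,.05); line(.05,.15,33,.05); line(.05,.152,45,.06); manip.sleep(.4); line(.05,.152,52,.06); manip.sleep(.3)
except Exception as x: print(type(x),x)
print((np.mean([manip.current_force() for _ in range(8)],0)).round(2))
cv2.imwrite("pics/d1.png",viewer.get_image("side")[:,:,::-1])
```

```text
8 F [-0.8 -1.  -4.6] t 37.8
22 F [-0.4 -0.9 -2. ] t 38.7
33 F [-0.8 -0.2 -2.1] t 39.4
45 F [-0.1  0.9 -2.1] t 40.2
52 F [-0.  -0.  -2.4] t 41.0
[-0.48  0.92 -3.28]
```

Run:
```python
from bench import manip, effector, viewer
from h import *
d=np.radians; e=np.array([0,1,0])
a,b=tool(np.r_[PAN,.25]-.06*e,d(90),d(30)); manip.servo_line(a,ori=b,vel=.15)
manip.sleep(.3)
print((np.mean([manip.current_force() for _ in range(10)],0)).round(2),manip.current_clock())
cs=viewer.get_calibration("side"); im=viewer.get_image("side")[:,:,::-1].copy(); cv2.imwrite("pics/d2.png",im)
hsv=cv2.cvtColor(im,cv2.COLOR_BGR2HSV); o=cv2.inRange(hsv,(5,130,120),(22,255,255))
n,l,s,ce=cv2.connectedComponentsWithStats(o)
for i in range(1,n):
    if s[i,4]>40 and ce[i][1]>150: print(s[i,4],ce[i].round(),"worldz.1",onplane(cs,[ce[i]],.11)[0,:2].round(3),"z.033",onplane(cs,[ce[i]],.033)[0,:2].round(3))
im0=cv2.imread("pics/side0.png"); x0,y0=385,218
for q in(im0,im):
    g=cv2.cvtColor(q,cv2.COLOR_BGR2GRAY)[y0:y0+40,x0:x0+38]
    print("\n".join("".join(" .:-=+*#%@"[int(9*(1-min(v,230)/230))] for v in r) for r in g)); print()
```

```text
[-0.35  0.42 -1.61] 42.3667
1476 [ 24. 195.] worldz.1 [1.038 0.478] z.033 [1.153 0.477]
935 [384. 195.] worldz.1 [ 0.485 -0.262] z.033 [ 0.543 -0.338]
140 [348. 292.] worldz.1 [0.311 0.023] z.033 [ 0.352 -0.023]
412 [146. 340.] worldz.1 [0.454 0.403] z.033 [0.509 0.395]
328 [164. 364.] worldz.1 [0.388 0.398] z.033 [0.436 0.39 ]
473 [107. 391.] worldz.1 [0.4   0.499] z.033 [0.449 0.501]
123 [556. 406.] worldz.1 [-0.07  -0.093] z.033 [-0.068 -0.151]
=======----:..                        
::::::...                             
                                      
                                      
                                      
                                      
                                      
                                      
                                      
                                      
                                      
                                      
                                      
                                      
                                      
                                      
                        
[... 1772 characters left out ...]
                                     
                                      
                                      
                                      
                                      
                                      
                                    ..
                                  ..::
                                ..::::
                              ..::::::
                           ...::::::::
                        ...:::::::::::
                      ...:::::::::::::
                    ...::::::::::.::::
                   ..:::::::::::::::::
                 ..::::::::::::::::::-
               ...:::::::::::::::::---
            ..::....:::::::::::::-----
```

Run:
```python
from bench import manip, effector, viewer
from h import *
d=np.radians; e=np.array([0,1,0])
def line(l,y,p,v):
    a,b=tool(l,d(y),d(p)); manip.servo_line(a,ori=b,vel=v)
    print(l,"F",(np.mean([manip.current_force() for _ in range(4)],0)).round(1),"t",round(manip.current_clock(),1),flush=True)
try:
    line(np.r_[PAN,.27]-.06*e,90,0,.15)
    line(LIP0+[0,0,.25],0,0,.18)
    line(LIP0+[0,0,.03],0,0,.18)
    line(LIP0+[0,0,.004],0,0,.04)
    line(LIP0+[0,0,.001],0,0,.03)
except Exception as x: print(type(x),x,manip.current_tool_pos())
im=cv2.imread("pics/d2.png"); im0=cv2.imread("pics/side0.png")
for q in(im0,im):
    g=cv2.cvtColor(q,cv2.COLOR_BGR2GRAY)[218:256,386:420].astype(float); g=cv2.resize(g,None,fx=2,fy=1)
    print("\n".join("".join(" .:-=+*#%@"[int(np.clip((252-v)/90*9,0,9))] for v in r) for r in g)); print()
```

```text
[ 0.4865 -0.3205  0.27  ] F [ 1.4  0.5 -2.1] t 43.1
[0.6183 0.0035 0.25  ] F [-0.1  0.4 -1.7] t 45.9
[0.6183 0.0035 0.03  ] F [ 0.4 -0.4 -1.2] t 47.3
[0.6183 0.0035 0.004 ] F [ 0.1  0.2 -1.8] t 48.1
[0.6183 0.0035 0.001 ] F [ 0.4 -0.5 -2. ] t 48.3
@@@@@@@@@@@@@@@@@@@@@%#*+=--::..                                    
###%%%%%###***++==--:::...                                          
::::::::::.......                                                   
                                                                    
                       ...................                          
                   ...::::::....::............                      
                ..::::::::::........ ...........                    
              ..:::::....:::..          ..........                  
            ..:::::... ..:--:.              .......                 
          ..::::.....   .:---:.                   ...               
         .::::...        .:-=-:.                   ...              
        ..::::..          .:--:.                   ...              
       ..:::...         
[... 3692 characters left out ...]
        ..
      ..::----::..                                ......       ...::
        ..:----:..                   .....     .........  ....::--=+
         ..:----::....              ..:::..   ............::--=+**##
          ..:--=---:..              ...::... ....:::::::--=+*###%%%%
           ...::---:::......         ........:::---==+++**##%%%%%%%@
              ...::::::::::.............:::---=++**###%%%%%%%%%%%%%%
                .....:::::::::.....::::--==++**##%%%@@%%%%%%#######%
                     ......::::::::---=+**###%%%%@@@@@@@%%%%#######%
                        .....:::--=++*#####%%%%%%@@@@@@@%%%%#######%
                      ....:::--==+**#%%%###%%%%%%%@@%%%%%%%%%%%%%%%%
```

The pointer now sits clearly past the quarter mark, at roughly 350 g, which agrees with the wrist weighing. I'll release the scoop and check it.

Run:
```python
from bench import manip, effector, viewer
from h import *
a,b=tool(LIP0,0,0)
manip.servo_line(a-[0,0,.001],ori=b,vel=.02); print((np.mean([manip.current_force() for _ in range(6)],0)).round(1))
effector.open_jaws(); manip.sleep(.2); p=np.array(manip.current_tool_pos())
manip.servo_line(p+[0,0,.17],vel=.15); manip.sleep(.3); print(manip.current_finger_gap(),manip.current_clock())
im=viewer.get_image("side")[:,:,::-1].copy(); cv2.imwrite("pics/f.png",im); c=viewer.get_calibration("wrist")
w=viewer.get_image("wrist")[:,:,::-1].copy(); cv2.imwrite("pics/fw.png",w)
m=cv2.inRange(cv2.cvtColor(w,cv2.COLOR_BGR2HSV),(85,8,150),(130,80,255)); m[230:]=0
n,l,s,ce=cv2.connectedComponentsWithStats(m); i=1+np.argmax(s[1:,4]); x,y,ww,hh,ar=s[i]; print(s[i])
print("lip",onplane(c,[(x,y),(x+ww,y)],.001).round(3).tolist(),"back",onplane(c,[(x,y+hh),(x+ww,y+hh)],.0025).round(3).tolist())
print("expected px lip",proj(c,[LIP0+[0,.06,0],LIP0-[0,.06,0],LIP0+[-.105,.06,.042],LIP0+[-.105,-.06,.042]]).round().tolist())
o=cv2.inRange(cv2.cvtColor(im,cv2.COLOR_BGR2HSV),(5,130,120),(22,255,255)); n,l,s,ce=cv2.connectedComponentsWithStats(o)
print([(int(s[i,4]),ce[i].round().tolist()) for i in range(1,n) if s[i,4]>40 and ce[i][1]>150])
g=cv2.cvtColor(im,cv2.COLOR_BGR2GRAY)[234:244,386:420].astype(float); g=cv2.resize(g,None,fx=2,fy=1)
print("\n".join("".join(" .:-=+*#%@"[int(np.clip((252-v)/90*9,0,9))] for v in r) for r in g))
w0=cv2.imread("pics/held.png")[:210]; print("diff vs held view",np.abs(w[:120].astype(int)-w0[:120]).mean())
```

```text
[-4.4 -0.5  9.5]
0.09165174548319976 51.575
[  226    30   118    97 10929]
lip [[0.608, 0.06, 0.001], [0.608, -0.056, 0.001]] back [[0.516, 0.063, 0.003], [0.516, -0.06, 0.003]]
expected px lip [[222.0, 19.0], [345.0, 19.0], [220.0, 132.0], [347.0, 132.0]]
[(1477, [24.0, 195.0]), (932, [385.0, 195.0]), (47, [197.0, 267.0]), (134, [348.0, 292.0]), (413, [146.0, 340.0]), (328, [164.0, 364.0]), (475, [107.0, 392.0]), (120, [555.0, 406.0])]
    ..:-::..                                    ....::.....         
    ..:::..                    ......                 ......        
    ..:::..                 .:-=***+-:.                .....        
    .:::::..               ..-+%@@@@#+-:..             .....        
   ..:::::..                .:-+%@@@%*+=--:::....        ..         
   ..::::..                   ..:-----::-------::::.... ...         
    .::-::.......                        ....::::-:::.....          
    .::---:::--::..                              .........          
    ..:-------::..                                   .....          
    ..:-----:..                                       ....          
diff vs held view 23.068472222222223
```

Run:
```python
from bench import manip
print(manip.hand_in(),manip.current_clock())
```

```text
the job is handed in; nothing more can be done
the job is handed in; nothing more can be done
```

I handed the job in at about 52 s: four potatoes, roughly 350 g, are in the scale pan, two are still in the tin, and the empty scoop lies flat on the bare worktop; the hand-in gave no verdict, so I can't confirm the result.

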